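# Fit the last foot to a plant stand

### The job

Take the dark stained foot out of the drying rack and fit it upright in the one empty leg block of the upside-down plant stand: that block was glued on by eye, so feel for it with light pressure and then press the foot straight down, without ramming it, until its shoulder sits fully home on the block. Let go of it, and leave the pale feet, the tin and the glue bottle alone.

Things in the scene. Friction and masses are not known exactly. Their poses are not given: they have to be found in the camera images.
- dark_foot_mid (a point): Dark brown round wooden foot, 82 mm long, ~70 g; point on its axis half-way up, +z to the plain end. From below: sharp-edged tenon 20 mm in diameter, 22 long; collar 40 in diameter, 8 thick, its flat underside (the shoulder) 19 mm below this point; straight body 34 in diameter, 52 long. Starts upright in the rack, tenon down, shoulder on the rack's top face.
- board: Plant stand, upside down, fast to the bench on a black 400 x 320 mm mat: panel 280 x 220 x 18 mm (x, y, z) with a leg block 56 x 56 x 30 at each corner, centres at x = +-105, y = +-75. Origin: centre of the panel's lower face, 3 mm over the bench, z up; block tops at z = 48. Three blocks carry dark feet 60 mm tall; the one at x = -105, y = +75 is empty and has the hole.
- hole_mark (a point): Where the empty block's hole ought to be, on the block's top face, axes as the stand's. Block and hole were set by eye: the true centre is 2 to 6 mm off along x and 0 to 5 mm off along y, new each time. Blind upright hole 21.5 mm in diameter, 26 deep, sharp mouth. Free for 7 mm, then four springy nylon ribs grip the tenon: 6 to 16 N push it in; it will not drop home.
- home (a point): Where the foot's half-way point should end: 19 mm above the hole mark (67 mm above the stand's origin), give or take the block's offset sideways; then the shoulder lies flat on the block. Axes as the stand's. The block is glued fast and rigid; its wood dents if the foot is pushed with more than 50 N or meets it faster than 20 mm/s, so never ram it.
- rack: Drying rack: fixed plywood batten 70 x 250 x 28 mm (x, y, z), origin at the centre of its underside on the bench, with three through holes 26 mm in diameter on its long middle line at y = -80, 0 and +80 mm. One foot stands in each, in any order.
- pale_a_mid (a point): A pale unstained foot of the same shape in the rack, same point and axes; to be left there.
- pale_b_mid (a point): The other pale foot in the rack, same point and axes; to be left there.
- tin: Closed steel tin, 80 mm in diameter, 100 mm high, loose on the bench; origin at the centre of its underside.
- glue: White glue bottle with a red cap, 52 mm in diameter, 130 mm high, loose on the bench; origin at the centre of its underside.
There are look-alikes about, which are no part of the job. Leave any orange or yellow look-alike of the part that bears dark_foot_mid alone.

How it is judged:
On the way, in this order (a step that is already met when the one before it is completed fails the run):
1. the dark foot has been lifted out of the rack, clear of the bench (height (world z) of dark_foot_mid above 0.08 m), for 0.1 s.
2. the foot stands over the empty block, its tenon let at least 4 mm into the hole (horizontal distance between dark_foot_mid and hole_mark below 0.01 m and z of dark_foot_mid in the frame of board below 0.085 m and angle between dark_foot_mid's own z axis and vertical below 0.15 rad), for 0.05 s.
At the end, for the whole second after the job is handed in: The dark foot stands upright (within 0.06 rad) and at rest in the hole of the empty block, its shoulder on the block's top face (half-way point no more than 2 mm above its home height of 67 mm over the stand's origin, and within 10 mm of the hole mark in plan), released (z of dark_foot_mid in the frame of board between 0.064 and 0.069 m and horizontal distance between dark_foot_mid and hole_mark below 0.01 m and angle between dark_foot_mid's own z axis and vertical below 0.06 rad and linear speed of dark_foot below 0.01 m/s); the robot touches nothing.
It fails at once if the foot is forced against the stand, all contact forces between the two (some 15 N of them the ribs' squeeze) adding up to more than 90 N (contact force between dark_foot and board above 90 N).
It fails at once if a pale foot is moved more than 15 mm (distance of any of pale_a_mid, pale_b_mid from where it was at the start of the episode above 0.015 m).
It fails at once if the tin or the glue bottle is moved more than 15 mm (distance of any of tin, glue from where it was at the start of the episode above 0.015 m).
It also fails if it takes over 72 s, if anything falls off the work surface, if the arm or the gripper's body presses on something with over 40 N, if the wrist force passes 120 N, or if a joint passes its speed limit or range.

### The arm

A 6-joint arm with a two-finger parallel gripper is mounted at the origin on the work surface. World frame = base frame: x ahead of the robot, y to its left, z up, the work surface at z = 0. Lengths are in m, angles in rad, forces in N, time in s.
With the tool pointing down it reaches from about 0.35 to 0.775 m from the base axis. Payload 5.5 kg.
Tool frame: the origin (TCP) lies on the mounting face of the last link; the fingertips stand 173 mm ahead of it and the grasp point (between the pads) lies 155 mm ahead of it; z points along the fingers, y is the direction in which the jaws open and shut (so a half turn about z gives the same grasp; the last joint's range is limited). The gripper opens to 85 mm and grips with 20 to 120 N. Pads are 22 mm wide; open, the fingers measure 114 mm over their backs; the gripper's body (76 mm by 85 mm) begins 54 mm behind the grasp point. The pads swing forward as they close: fully open they stand 13 mm farther back than shut.
Start: joints at [-0.14, 0.313, 0.046, 1.304, 0, 1.431], TCP at [0.575, -0, 0.405] pointing down, gripper open.
Joint ranges: [-2.76, 2.76], [-0.86, 1.69], [-1.03, 1.26], [-2.2, 2.34], [-1.47, 1.5], [-3.14, 3.14]. Speed limits (rad/s): [2.57, 2.57, 3.14, 3.14, 3.14, 3.14].

### API

Orientations are given as a unit quaternion [w, x, y, z].
In Python, from workcell import get_state, eyes, env gives the robot as it stands. The module is installed in compiled form; this text tells all that it offers.
- The arm moves only by the tool carry_out, never from a script. Its argument "motion" is a list of rows, each an object of numbers: "jaw": the opening, from -1 (shut) to 1 (fully open); "tx", "ty", "tz": the shift along the tool's x, y, z in cm; "wx", "wy", "wz": the turn, a rotation vector about the tool's x, y, z in degrees. In form: [{"jaw": .., "tx": .., "ty": .., "tz": .., "wx": .., "wy": .., "wz": ..}, ...]. A call has 1 to 20 rows; each row shifts and turns the commanded pose from where the row before left it, along the tool's axes as they then stand; what a row does not reach is not made up. A row lasts 1/8 s, in which the tool goes at most 62.5 mm and 10.7 degrees, less where a joint would pass 70% of its speed; a pose out of reach is approached as far as the arm can. A call with a gripper value outside its range is refused whole. The fingers move at their own pace and stop on an object; "force" is the grip in N (left out, the last holds). Time passes only in rows, so rows that do not move let the fingers close. It gives the time, the measured TCP pose, the force and the opening at its end, in the units of the state.
- get_state(): the state, without advancing time (a new reading comes with each control period).
- eyes.read_camera(name): name is "scene" or "side" or "wrist"; returns the picture (480x640x3 uint8, blue, green, red); there is no depth.
- eyes.calibration(name): a dict with "K" (3x3 intrinsics, pixels), "camera_from_world" (4x4, takes a point from world to camera coordinates). Camera axes: x right, y up, looking along -z (the intrinsics and any distortion apply to the point x, -y, -z); pixel columns grow to the right and rows downward; lengths in m; the calibration is good to about 2 mm. A picture is of the moment at which its call begins: read the wrist's pose just before it. calibration takes no time and is no camera call; for the wrist camera it gives the pose at the moment of the call.
- env.hand_in(): hands the job in, once; it reports no verdict.
The state is a dict: "clock": time; "joint_pos": joint angles; "qvel": joint speeds; "tau": joint torques, N m; "tcp_pos": TCP position; "orientation": TCP orientation; "wrist_force": force on the tool from outside, world axes, zero at the start; "ft_torque": the same for the moment, N m; "finger_gap": finger opening in m.
Only numpy, scipy, OpenCV 4.12 (cv2) and the standard library are available. Lean on these libraries where they do the work, as an engineer would, in place of code of your own. Each camera call takes 0.05 s, during which the arm holds its last target.

## Working session

There is one attempt and no reset: what is moved stays moved. The work goes in short steps, Python scripts to look and compute and a tool call to move; the robot and the scene stay as the last step left them, time stands still between calls to the robot, and variables do not carry over. Pictures are saved under pics/ and viewed, and the job is handed in when it is done.

Besides the shell and the picture viewer there is one more tool, called after "Call:" as a command line: name --argument value ..., lists and objects as JSON in quotes. carry_out: Moves the arm, as the interface text tells. Its arguments: {"type":"object","properties":{"motion":{"type":"array"},"force":{"type":"number"}},"required":["motion"]}

```bash
mkdir -p pics; python3 - <<'E'
from workcell import get_state, eyes, env
import cv2
s=get_state();print(s)
for n in ("scene","side","wrist"):
    c=eyes.calibration(n);print(n,c)
    cv2.imwrite(f"pics/{n}0.png",eyes.read_camera(n))
E
```

```text
{'clock': 0.0, 'joint_pos': array([-1.39607989e-01,  3.13977446e-01,  4.49817766e-02,  1.30358536e+00,
        1.18060951e-05,  1.43122359e+00]), 'qvel': array([-0.0007789 , -0.00024627,  0.00036928,  0.0004964 , -0.00081926,
        0.00052058]), 'tau': array([-2.90074182e-03, -4.80629075e+01,  2.98531097e+01,  1.95313990e-02,
       -3.83516899e-04, -4.27451073e-05]), 'tcp_pos': array([5.74803457e-01, 1.49081940e-05, 4.03822788e-01]), 'orientation': array([-7.16196060e-04,  7.07118968e-01,  7.07094031e-01, -5.32341229e-04]), 'wrist_force': array([0.49735014, 0.215352  , 0.26546157]), 'ft_torque': array([-0.00066743,  0.02104143, -0.00253697]), 'finger_gap': 0.08550962848437826}
scene {'K': array([[621.61256928,   0.        , 326.58099526],
       [  0.        , 621.61256928, 246.4911082 ],
       [  0.        ,   0.        ,   1.        ]]), 'camera_from_world': array([[-1.13425817e-01,  9.93314124e-01, -2.14857108e-02,
         1.11615372e-03],
       [-6.55122266e-01, -5.85148140e-02,  7.53253499e-01,
         3.46947439e-01],
       [ 7.46960107e-01,  9.95141609e-02,  6.57379290
[... 381 characters left out ...]
29308, -0.51439591,  0.8458328 , -0.12357785],
       [-0.23365395,  0.81293747,  0.5334215 , -0.71917933],
       [ 0.        ,  0.        ,  0.        ,  1.        ]])}
wrist {'K': array([[404.0759383 ,   0.        , 322.34011733],
       [  0.        , 404.0759383 , 234.27916796],
       [  0.        ,   0.        ,   1.        ]]), 'camera_from_world': array([[ 9.99999463e-01, -2.52503687e-04, -1.00505919e-03,
        -5.75193087e-01],
       [-4.70667089e-05,  9.57793048e-01, -2.87458651e-01,
         3.76135198e-02],
       [ 1.03522308e-03,  2.87458544e-01,  9.57792521e-01,
        -3.78843103e-01],
       [ 0.00000000e+00,  0.00000000e+00,  0.00000000e+00,
         1.00000000e+00]])}
```

View pics/scene0.png

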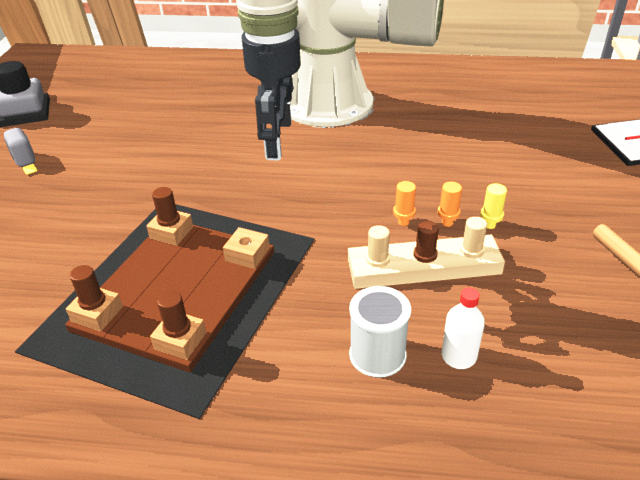

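View pics/side0.png

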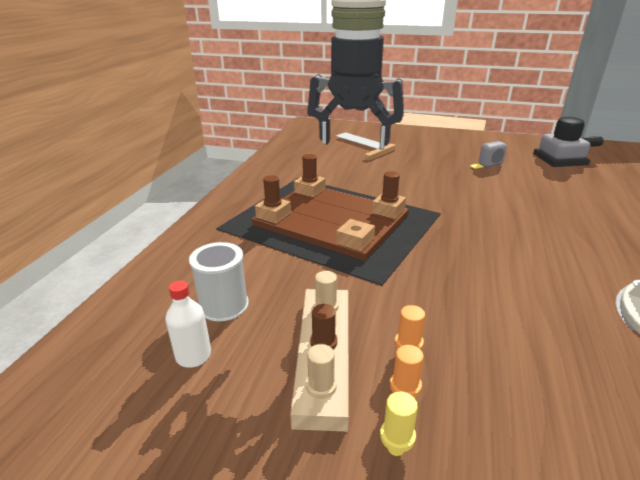

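View pics/wrist0.png

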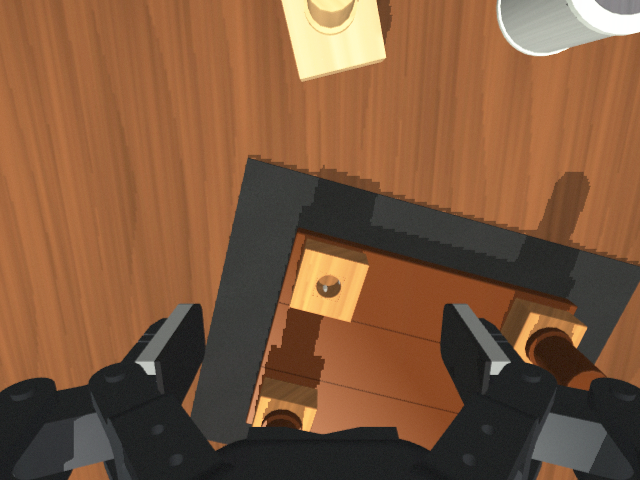

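Candidates for the dark foot: the dark one in the rack, scene (427,240) / side (323,325). The others are the pale ones at (378,245) and (474,236), three orange/yellow look-alikes at (405,203), (451,203) and (494,205), and three dark feet already on the stand at (165,206), (88,288) and (173,315). I choose the rack's dark one and check it in a crop.

```bash
cat > h.py <<'E'
import numpy as np,cv2
from workcell import get_state, eyes, env
def P(c): return c["K"],np.array(c["camera_from_world"])
def proj(c,X):
    K,T=P(c);X=np.atleast_2d(X);q=X@T[:3,:3].T+T[:3,3];q=q*[1,-1,-1]
    u=q@K.T;return u[:,:2]/u[:,2:]
def ray(c,uv):
    K,T=P(c);d=np.linalg.inv(K)@[uv[0],uv[1],1];d=d*[1,-1,-1]
    R=T[:3,:3];o=-R.T@T[:3,3];d=R.T@d;return o,d/np.linalg.norm(d)
def tri(l):
    A=0;b=0
    for c,uv in l:
        o,d=ray(c,uv);M=np.eye(3)-np.outer(d,d);A=A+M;b=b+M@o
    X=np.linalg.solve(A,b);return X,[np.round(proj(c,X)[0]-uv,1) for c,uv in l]
def atz(c,uv,z):
    o,d=ray(c,uv);return o+d*(z-o[2])/d[2]
E
python3 - <<'E'
import cv2,numpy as np
a=cv2.imread('pics/scene0.png')[200:290,340:510];b=cv2.imread('pics/side0.png')[265:435,270:440]
c=cv2.imread('pics/scene0.png')[215:285,205:285];d=cv2.imread('pics/wrist0.png')[220:340,270:390]
r=lambda x:cv2.resize(x,(400,300),interpolation=cv2.INTER_CUBIC)
a=cv2.resize(a,(400,212));a=cv2.copyMakeBorder(a,0,88,0,0,0)
b=cv2.resize(b,(300,300));b=cv2.copyMakeBorder(b,0,0,0,100,0)
cv2.imwrite('pics/crop0.png',np.vstack([np.hstack([a,b]),np.hstack([r(c),r(d)])]))
E
```

```text
(no output)
```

View pics/crop0.png

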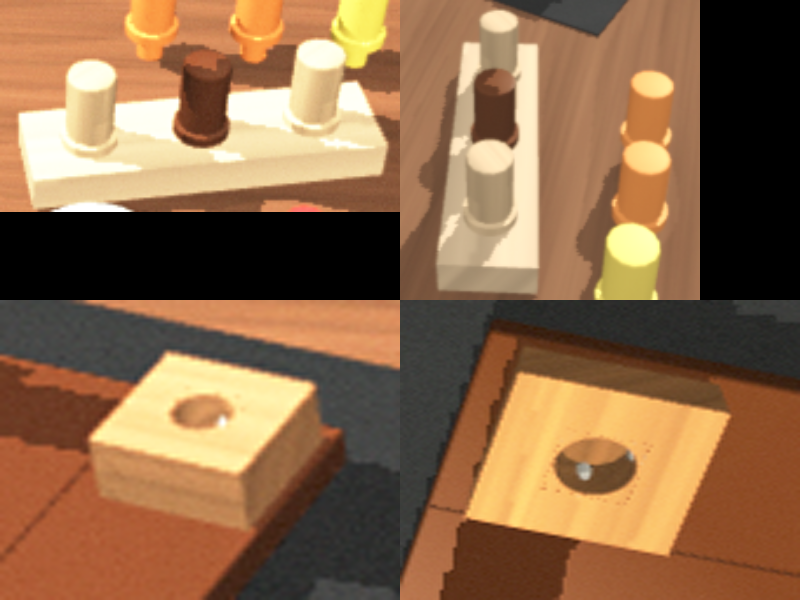

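```bash
python3 - <<'E'
from h import *
S,D,W=[eyes.calibration(n) for n in("scene","side","wrist")]
print("foot top",tri([(S,(427.2,226.8)),(D,(322.7,311.5))]))
print("hole SW",tri([(S,(245.2,241.1)),(W,(328.8,286.4))]), tri([(S,(245.2,241.1)),(W,(328.8,286.4)),(D,(355.5,229))]))
print("hole z51", atz(W,(328.8,286.4),.051),atz(S,(245.2,241.1),.051))
for n,s,d in(("paleA",(379,233),(326.5,278)),("paleB",(475.5,225),(320.5,353))):print(n,tri([(S,s),(D,d)]))
# block top corners wrist crop
for u,v in((525,373),(730,412),(670,555),(468,520)):
    print(atz(W,(270+(u-400)/3.333,220+(v-300)/2.5),.051))
for uv in((248,155),(640,265)): print("mat",atz(W,uv,.002))
E
```

```text
foot top (array([0.56222301, 0.2282293 , 0.08719541]), [array([0.3, 0.4]), array([ 0.4, -0.5])])
hole SW (array([ 0.58095217, -0.07072414,  0.05126292]), [array([-0.1, -0.1]), array([ 0. , -0.3])]) (array([ 0.5800959 , -0.07111813,  0.04980676]), [array([-0.2,  0.3]), array([-1. , -0.6]), array([-0.2, -0.3])])
hole z51 [ 0.58094005 -0.07111625  0.051     ] [ 0.58078712 -0.07055208  0.051     ]
paleA (array([0.57922634, 0.15075799, 0.084708  ]), [array([-0.4, -0.5]), array([-0.4,  0.5])])
paleB (array([0.54519773, 0.30453516, 0.08474735]), [array([-0.6, -0.6]), array([-0.8,  0.8])])
[ 0.56286373 -0.03710263  0.051     ]
[ 0.61510174 -0.05113079  0.051     ]
[ 0.60086559 -0.10554667  0.051     ]
[ 0.54720886 -0.09178339  0.051     ]
mat [0.50798972 0.03629146 0.002     ]
mat [ 0.88690156 -0.07016561  0.002     ]
```

The chosen foot is the dark one in the middle of the rack (crop at (205,95)). Its top centre triangulates to (0.562, 0.228, 0.087), against 0.088 expected. The hole mouth is at (0.581, -0.071, 0.051), with z as expected. Next I move above the foot.

Call:
carry_out --motion '[{"jaw":0.6,"tx":3.8,"ty":-0.2},{"jaw":0.6,"tx":3.8,"ty":-0.2},{"jaw":0.6,"tx":3.8,"ty":-0.2},{"jaw":0.6,"tx":3.8,"ty":-0.2},{"jaw":0.6,"tx":3.8,"ty":-0.2},{"jaw":0.6,"tx":3.8,"ty":-0.2},{"jaw":0.6,"wz":-6},{"jaw":0.6,"wz":-6.5},{"jaw":0.6,"tz":4},{"jaw":0.6,"tz":4},{"jaw":0.6}]' --force 40

```text
invalid input at $.motion[0]: expected keys jaw, tx, ty, tz, wx, wy, wz
```

```bash
python3 - <<'E'
from h import *
s=get_state();print(s['tcp_pos'],s['orientation'],s['finger_gap'],s['clock'])
c=eyes.calibration("wrist");np.save('w1.npy',c,allow_pickle=True)
im=eyes.read_camera("wrist");cv2.imwrite("pics/wrist1.png",im)
print(proj(c,[[.5622,.2282,.088],[.5622,.2282,.036]]))
S,D=[eyes.calibration(n) for n in("scene","side")]
print(tri([(S,(451,188)),(D,(408,353))]))
E
```

```text
[ 5.74862902e-01 -6.95916131e-06  4.04021549e-01] [-5.32793695e-04  7.07111012e-01  7.07102238e-01 -3.97389131e-04] 0.08555974888598851 0.15
[[ 298.90728198 -174.09684268]
 [ 303.15871122 -122.71534051]]
(array([0.44072265, 0.27020734, 0.08041404]), [array([-0.2, -0.3]), array([-0.3,  0.3])])
```

View pics/wrist1.png

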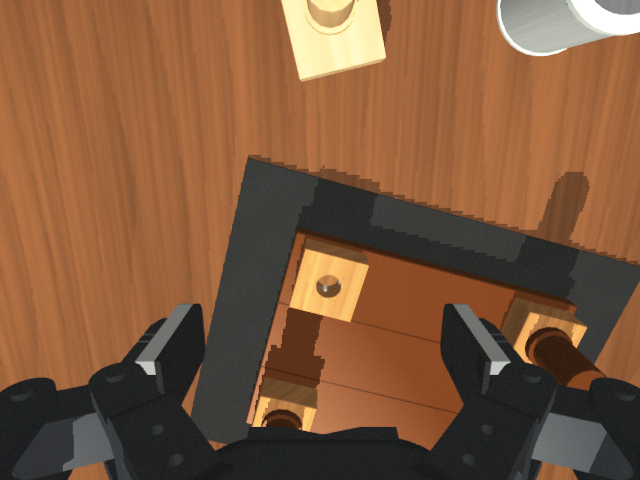

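The call was refused because every key must be given, so nothing moved and the picture is unchanged.

Call:
carry_out --motion '[{"jaw":0.6,"tx":3.8,"ty":-0.2,"tz":0,"wx":0,"wy":0,"wz":0},{"jaw":0.6,"tx":3.8,"ty":-0.2,"tz":0,"wx":0,"wy":0,"wz":0},{"jaw":0.6,"tx":3.8,"ty":-0.2,"tz":0,"wx":0,"wy":0,"wz":0},{"jaw":0.6,"tx":3.8,"ty":-0.2,"tz":0,"wx":0,"wy":0,"wz":0},{"jaw":0.6,"tx":3.8,"ty":-0.2,"tz":0,"wx":0,"wy":0,"wz":0},{"jaw":0.6,"tx":3.8,"ty":-0.3,"tz":0,"wx":0,"wy":0,"wz":0},{"jaw":0.6,"tx":0,"ty":0,"tz":0,"wx":0,"wy":0,"wz":-6},{"jaw":0.6,"tx":0,"ty":0,"tz":0,"wx":0,"wy":0,"wz":-6.5},{"jaw":0.6,"tx":0,"ty":0,"tz":4,"wx":0,"wy":0,"wz":0},{"jaw":0.6,"tx":0,"ty":0,"tz":4,"wx":0,"wy":0,"wz":0},{"jaw":0.6,"tx":0,"ty":0,"tz":0,"wx":0,"wy":0,"wz":0},{"jaw":0.6,"tx":0,"ty":0,"tz":0,"wx":0,"wy":0,"wz":0}]' --force 40

```text
clock: 1.7
tcp_pos: [0.5624, 0.2281, 0.326]
orientation: [0.0, 0.626, 0.78, 0.0]
wrist_force: [-0.7, -0.6, 0.4]
finger_gap: 0.0686
```

```bash
python3 - <<'E'
from h import *
s=get_state();print(s['tcp_pos'],s['orientation'],s['finger_gap'],s['clock'],s['wrist_force'])
c=eyes.calibration("wrist");np.save('w1.npy',c,allow_pickle=True)
im=eyes.read_camera("wrist");cv2.imwrite("pics/wrist2.png",im)
print(proj(c,[[.5622,.2282,.088],[.5622,.2282,.036]]))
E
```

```text
[0.56241382 0.22807115 0.32596514] [3.57540275e-04 6.25936079e-01 7.79874145e-01 4.64403002e-04] 0.06864141251215601 1.7 [-0.72495291 -0.64468437  0.38802743]
[[320.04400785 252.1645733 ]
 [320.3209914  226.3723854 ]]
```

View pics/wrist2.png

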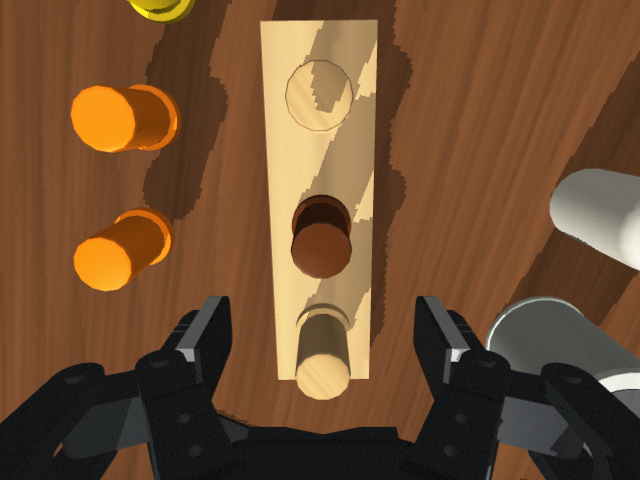

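The wrist picture shows the dark foot's top at (321,248) and its collar at (321,213), between the pale feet at (319,95) and (323,375). The jaws straddle the rack crosswise and clear the neighbours, so I go down and grip.

Call:
carry_out --motion '[{"jaw":0.6,"tx":0.1,"ty":0,"tz":3,"wx":0,"wy":0,"wz":0},{"jaw":0.6,"tx":0,"ty":0,"tz":3,"wx":0,"wy":0,"wz":0},{"jaw":0.6,"tx":0,"ty":0,"tz":2.5,"wx":0,"wy":0,"wz":0},{"jaw":0.6,"tx":0,"ty":0,"tz":1.5,"wx":0,"wy":0,"wz":0},{"jaw":0.6,"tx":0,"ty":0,"tz":0.5,"wx":0,"wy":0,"wz":0},{"jaw":0.6,"tx":0,"ty":0,"tz":0,"wx":0,"wy":0,"wz":0},{"jaw":-1,"tx":0,"ty":0,"tz":0,"wx":0,"wy":0,"wz":0},{"jaw":-1,"tx":0,"ty":0,"tz":0,"wx":0,"wy":0,"wz":0},{"jaw":-1,"tx":0,"ty":0,"tz":0,"wx":0,"wy":0,"wz":0},{"jaw":-1,"tx":0,"ty":0,"tz":0,"wx":0,"wy":0,"wz":0},{"jaw":-1,"tx":0,"ty":0,"tz":0,"wx":0,"wy":0,"wz":0},{"jaw":-1,"tx":0,"ty":0,"tz":0,"wx":0,"wy":0,"wz":0}]' --force 40

```text
clock: 3.25
tcp_pos: [0.5622, 0.2291, 0.2207]
orientation: [0.001, 0.626, 0.78, 0.001]
wrist_force: [-0.8, -0.8, 6.0]
finger_gap: 0.0334
```

```bash
python3 - <<'E'
from h import *
s=get_state();print(s['tcp_pos'],s['orientation'],s['finger_gap'],s['clock'],s['wrist_force'])
im=np.hstack([cv2.resize(eyes.read_camera("wrist"),(400,300)),cv2.resize(eyes.read_camera("side")[240:440,230:480],(400,300))]);cv2.imwrite("pics/grip.png",im)
E
```

```text
[0.56222827 0.22909177 0.22070028] [5.64734078e-04 6.25913549e-01 7.79891891e-01 7.40641718e-04] 0.033433314551390134 3.25 [-0.75801312 -0.75716452  5.96985433]
```

View pics/grip.png

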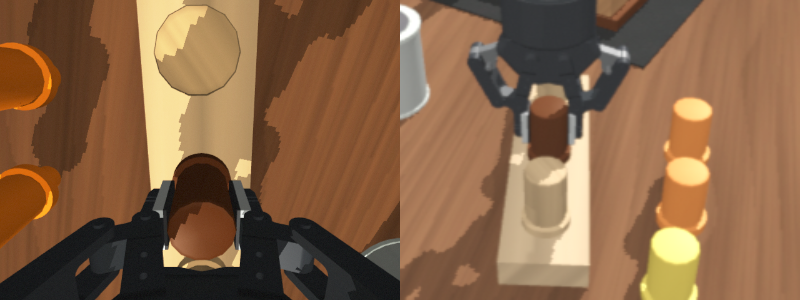

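The foot is gripped with a 33 mm gap, standing between the pads, and the pale feet are untouched. Next I lift, straighten the yaw and carry it over to the stand.

Call:
carry_out --motion '[{"jaw":-1,"tx":0,"ty":0,"tz":-0.5,"wx":0,"wy":0,"wz":0},{"jaw":-1,"tx":0,"ty":0,"tz":-1.5,"wx":0,"wy":0,"wz":0},{"jaw":-1,"tx":0,"ty":0,"tz":-3,"wx":0,"wy":0,"wz":0},{"jaw":-1,"tx":0,"ty":0,"tz":-3,"wx":0,"wy":0,"wz":0},{"jaw":-1,"tx":0,"ty":0,"tz":-3,"wx":0,"wy":0,"wz":0},{"jaw":-1,"tx":0,"ty":0,"tz":-3,"wx":0,"wy":0,"wz":0},{"jaw":-1,"tx":0,"ty":0,"tz":0,"wx":0,"wy":0,"wz":6},{"jaw":-1,"tx":0,"ty":0,"tz":0,"wx":0,"wy":0,"wz":6.5},{"jaw":-1,"tx":-2,"ty":0.3,"tz":0,"wx":0,"wy":0,"wz":0},{"jaw":-1,"tx":-4,"ty":0.3,"tz":0,"wx":0,"wy":0,"wz":0},{"jaw":-1,"tx":-4,"ty":0.3,"tz":0,"wx":0,"wy":0,"wz":0},{"jaw":-1,"tx":-4,"ty":0.3,"tz":0,"wx":0,"wy":0,"wz":0},{"jaw":-1,"tx":-4,"ty":0.3,"tz":0,"wx":0,"wy":0,"wz":0},{"jaw":-1,"tx":-4,"ty":0.2,"tz":0,"wx":0,"wy":0,"wz":0},{"jaw":-1,"tx":-4,"ty":0.2,"tz":0,"wx":0,"wy":0,"wz":0},{"jaw":-1,"tx":-3,"ty":0,"tz":0,"wx":0,"wy":0,"wz":0},{"jaw":-1,"tx":-1,"ty":0,"tz":0,"wx":0,"wy":0,"wz":0},{"jaw":-1,"tx":0,"ty":0,"tz":0,"wx":0,"wy":0,"wz":0},{"jaw":-1,"tx":0,"ty":0,"tz":0,"wx":0,"wy":0,"wz":0}]' --force 60

```text
clock: 5.72
tcp_pos: [0.5807, -0.0703, 0.3598]
orientation: [-0.0, 0.707, 0.708, 0.0]
wrist_force: [-0.6, 0.8, -0.6]
finger_gap: 0.0328
```

Call:
carry_out --motion '[{"jaw":-1,"tx":0,"ty":0,"tz":2,"wx":0,"wy":0,"wz":0},{"jaw":-1,"tx":0,"ty":0,"tz":3,"wx":0,"wy":0,"wz":0},{"jaw":-1,"tx":0,"ty":0,"tz":1.5,"wx":0,"wy":0,"wz":0},{"jaw":-1,"tx":0,"ty":0,"tz":0,"wx":0,"wy":0,"wz":0},{"jaw":-1,"tx":0,"ty":0,"tz":0,"wx":0,"wy":0,"wz":0}]' --force 60

```text
clock: 6.35
tcp_pos: [0.5813, -0.0708, 0.2957]
orientation: [0.001, 0.707, 0.707, 0.0]
wrist_force: [0.2, -0.3, -0.6]
finger_gap: 0.0332
```

```bash
python3 - <<'E'
from h import *
s=get_state();print(s['tcp_pos'],s['orientation'],s['finger_gap'],s['clock'],s['wrist_force'])
w=eyes.read_camera("wrist");a=eyes.read_camera("scene");b=eyes.read_camera("side")
for n,i in(("w",w),("s",a),("d",b)):cv2.imwrite(f"pics/over_{n}.png",i)
im=np.vstack([np.hstack([cv2.resize(a[180:280,180:310],(400,300)),cv2.resize(b[140:260,290:450],(400,300))]),np.hstack([cv2.resize(w,(400,300)),np.zeros((300,400,3),np.uint8)])]);cv2.imwrite("pics/over.png",im)
E
```

```text
[ 0.58126832 -0.07080188  0.29573484] [6.66928311e-04 7.06884851e-01 7.07328213e-01 4.01299929e-04] 0.033241925612950904 6.35 [ 0.2122183  -0.29039681 -0.63849625]
```

View pics/over.png

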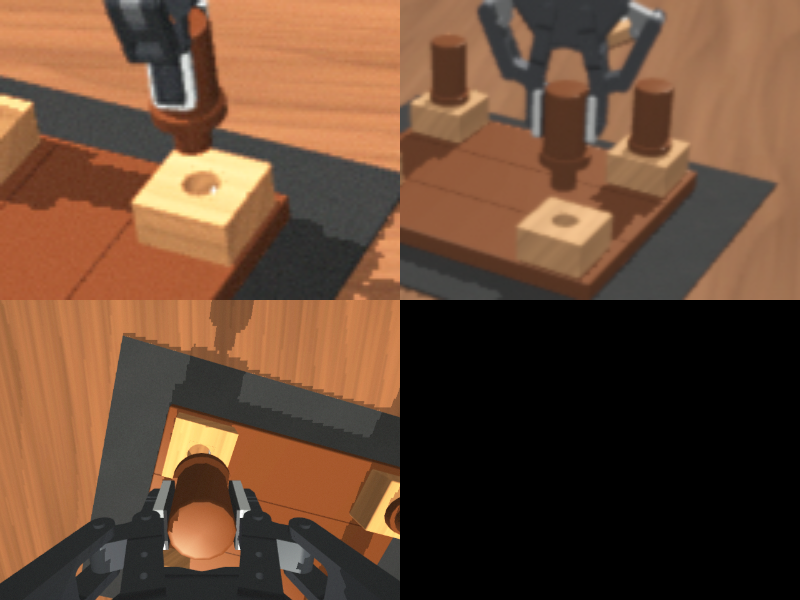

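```bash
python3 - <<'E'
import cv2,numpy as np
a=cv2.imread('pics/over_s.png')[200:260,220:270];b=cv2.imread('pics/over_d.png')[185:245,330:380]
r=lambda x:cv2.resize(x,(400,480),interpolation=cv2.INTER_CUBIC)
g=lambda x:np.clip(x.astype(float)*1.6,0,255).astype(np.uint8)
cv2.imwrite('pics/z1.png',g(np.hstack([r(a),r(b)])))
E
```

```text
(no output)
```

View pics/z1.png

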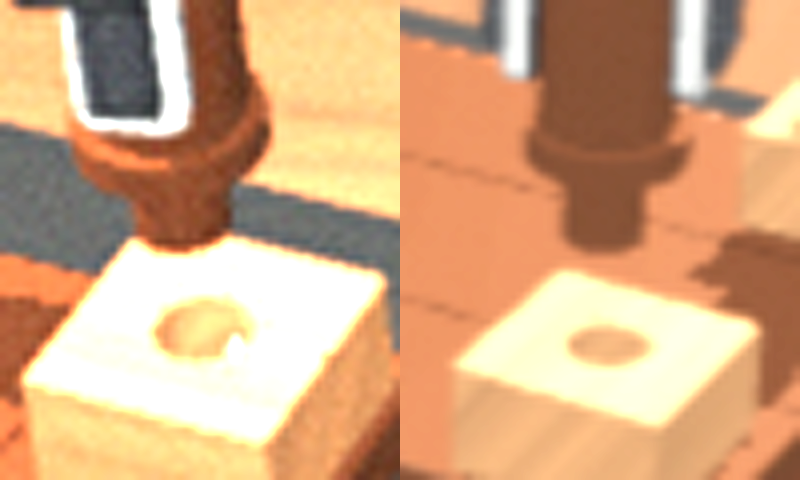

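```bash
python3 - <<'E'
from h import *
S,D=[eyes.calibration(n) for n in("scene","side")]
t=tri([(S,(242.9,227.75)),(D,(355.6,214.0))]);h=tri([(S,(245.6,241.0)),(D,(356.1,228.1))])
print(t,h,h[0]-t[0])
x=t[0].copy()
for z in(.078,.081,.083):
  print(z,(atz(S,(245.6,241),.051)-atz(S,(242.9,227.75),z))[:2],(atz(D,(356.1,228.1),.051)-atz(D,(355.6,214.0),z))[:2])
E
```

```text
(array([ 0.58125912, -0.0714457 ,  0.08135391]), [array([-0.3, -0.6]), array([-0.3,  0.4])]) (array([ 0.57893296, -0.07075021,  0.05069171]), [array([-0.3, -0.5]), array([-0.3,  0.4])]) [-0.00232617  0.00069548 -0.0306622 ]
0.078 [0.00182367 0.00197105] [-0.00365332  0.00773967]
0.081 [-0.00174456  0.00085517] [-0.00256728  0.00217955]
0.083 [-0.00412338  0.00011124] [-0.00184325 -0.0015272 ]
```

Both fixed views agree. The tenon tip stands 30.7 mm above the hole (30 expected) and needs about -2.3 mm in x and +0.7 mm in y. I correct that, come closer and look again.

Call:
carry_out --motion '[{"jaw":-1,"tx":0.07,"ty":-0.23,"tz":0.5,"wx":0,"wy":0,"wz":0},{"jaw":-1,"tx":0,"ty":0,"tz":1,"wx":0,"wy":0,"wz":0},{"jaw":-1,"tx":0,"ty":0,"tz":0.6,"wx":0,"wy":0,"wz":0},{"jaw":-1,"tx":0,"ty":0,"tz":0,"wx":0,"wy":0,"wz":0},{"jaw":-1,"tx":0,"ty":0,"tz":0,"wx":0,"wy":0,"wz":0},{"jaw":-1,"tx":0,"ty":0,"tz":0,"wx":0,"wy":0,"wz":0}]' --force 60

```text
clock: 7.25
tcp_pos: [0.5787, -0.0704, 0.274]
orientation: [0.0, 0.707, 0.707, 0.0]
wrist_force: [0.0, 0.6, -0.3]
finger_gap: 0.0327
```

```bash
python3 - <<'E'
from h import *
s=get_state();print(s['tcp_pos'],s['orientation'],s['finger_gap'],s['clock'],s['wrist_force'],s['ft_torque'])
a=eyes.read_camera("scene");b=eyes.read_camera("side")
a=a[200:260,220:270];b=b[185:245,330:380]
r=lambda x:cv2.resize(x,(400,480),interpolation=cv2.INTER_CUBIC)
g=lambda x:np.clip(x.astype(float)*1.6,0,255).astype(np.uint8)
cv2.imwrite('pics/z2.png',g(np.hstack([r(a),r(b)])))
E
```

```text
[ 0.57870629 -0.07040164  0.27401838] [3.07483305e-04 7.07119490e-01 7.07093984e-01 1.72797066e-04] 0.032651345054803285 7.25 [ 0.03565627  0.5907204  -0.27375394] [-0.02133347  0.00909754 -0.01366523]
```

View pics/z2.png

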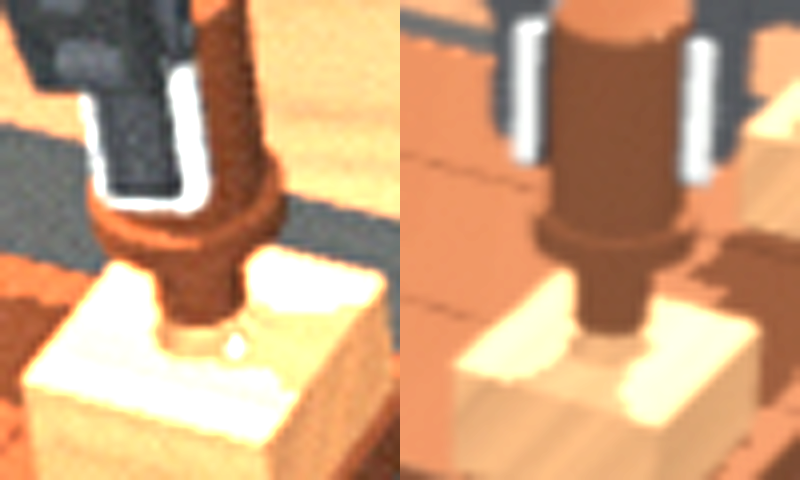

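```bash
python3 - <<'E'
from h import *
S,D=[eyes.calibration(n) for n in("scene","side")]
t=tri([(S,(245.1,236.9)),(D,(356.4,224.1))]);h=tri([(S,(245.6,241.0)),(D,(356.1,228.1))])
print(t,h,h[0]-t[0])
E
```

```text
(array([ 0.57873148, -0.07071897,  0.05966194]), [array([-0.3, -0.6]), array([-0.3,  0.4])]) (array([ 0.57893296, -0.07075021,  0.05069171]), [array([-0.3, -0.5]), array([-0.3,  0.4])]) [ 2.01478042e-04 -3.12399659e-05 -8.97022821e-03]
```

The tip is now within about 0.3 mm of the hole axis, with a 9 mm gap. I descend slowly and feel.

Call:
carry_out --motion '[{"jaw":-1,"tx":0,"ty":0,"tz":0.2,"wx":0,"wy":0,"wz":0},{"jaw":-1,"tx":0,"ty":0,"tz":0.2,"wx":0,"wy":0,"wz":0},{"jaw":-1,"tx":0,"ty":0,"tz":0.1,"wx":0,"wy":0,"wz":0},{"jaw":-1,"tx":0,"ty":0,"tz":0.1,"wx":0,"wy":0,"wz":0},{"jaw":-1,"tx":0,"ty":0,"tz":0.1,"wx":0,"wy":0,"wz":0},{"jaw":-1,"tx":0,"ty":0,"tz":0.1,"wx":0,"wy":0,"wz":0},{"jaw":-1,"tx":0,"ty":0,"tz":0.05,"wx":0,"wy":0,"wz":0},{"jaw":-1,"tx":0,"ty":0,"tz":0.05,"wx":0,"wy":0,"wz":0},{"jaw":-1,"tx":0,"ty":0,"tz":0.05,"wx":0,"wy":0,"wz":0},{"jaw":-1,"tx":0,"ty":0,"tz":0,"wx":0,"wy":0,"wz":0},{"jaw":-1,"tx":0,"ty":0,"tz":0,"wx":0,"wy":0,"wz":0}]' --force 60

```text
clock: 8.72
tcp_pos: [0.5785, -0.0704, 0.2643]
orientation: [0.0, 0.707, 0.707, 0.0]
wrist_force: [-0.8, -0.1, -0.8]
finger_gap: 0.0328
```

No contact yet. Another 2 mm.

Call:
carry_out --motion '[{"jaw":-1,"tx":0,"ty":0,"tz":0.05,"wx":0,"wy":0,"wz":0},{"jaw":-1,"tx":0,"ty":0,"tz":0.05,"wx":0,"wy":0,"wz":0},{"jaw":-1,"tx":0,"ty":0,"tz":0.05,"wx":0,"wy":0,"wz":0},{"jaw":-1,"tx":0,"ty":0,"tz":0.05,"wx":0,"wy":0,"wz":0},{"jaw":-1,"tx":0,"ty":0,"tz":0,"wx":0,"wy":0,"wz":0}]' --force 60

```text
clock: 9.35
tcp_pos: [0.5786, -0.0704, 0.2622]
orientation: [0.0, 0.707, 0.707, 0.0]
wrist_force: [0.2, 0.9, -0.4]
finger_gap: 0.0327
```

Call:
carry_out --motion '[{"jaw":-1,"tx":0,"ty":0,"tz":0.05,"wx":0,"wy":0,"wz":0},{"jaw":-1,"tx":0,"ty":0,"tz":0.05,"wx":0,"wy":0,"wz":0},{"jaw":-1,"tx":0,"ty":0,"tz":0.05,"wx":0,"wy":0,"wz":0},{"jaw":-1,"tx":0,"ty":0,"tz":0.05,"wx":0,"wy":0,"wz":0},{"jaw":-1,"tx":0,"ty":0,"tz":0.05,"wx":0,"wy":0,"wz":0},{"jaw":-1,"tx":0,"ty":0,"tz":0,"wx":0,"wy":0,"wz":0},{"jaw":-1,"tx":0,"ty":0,"tz":0,"wx":0,"wy":0,"wz":0}]' --force 60

```text
clock: 10.22
tcp_pos: [0.5785, -0.0703, 0.2597]
orientation: [0.0, 0.707, 0.707, 0.0]
wrist_force: [0.5, 0.4, -1.7]
finger_gap: 0.0328
```

```bash
python3 - <<'E'
from h import *
s=get_state();print(s['tcp_pos'],s['clock'],s['wrist_force'],s['ft_torque'])
a=eyes.read_camera("scene");b=eyes.read_camera("side")
a=a[200:260,220:270];b=b[185:245,330:380]
r=lambda x:cv2.resize(x,(400,480),interpolation=cv2.INTER_CUBIC)
g=lambda x:np.clip(x.astype(float)*1.6,0,255).astype(np.uint8)
cv2.imwrite('pics/z3.png',g(np.hstack([r(a),r(b)])))
E
```

```text
[ 0.57852094 -0.0703335   0.25969516] 10.225 [ 0.51201049  0.36179808 -1.69149632] [ 0.05360702 -0.07900772  0.04008864]
```

View pics/z3.png

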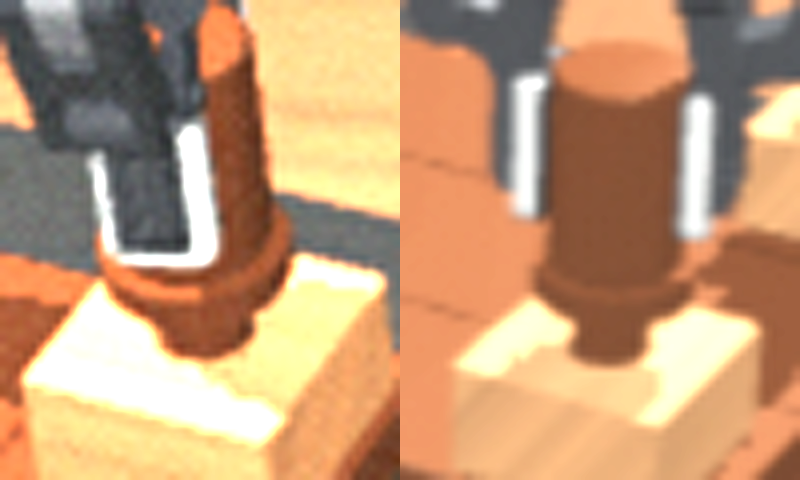

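The tenon is in the hole, past the mouth: its bottom edge meets the hole's near rim at scene crop (205,358), and there is almost no force. I press on in stages, at 4 to 8 mm/s.

Call:
carry_out --motion '[{"jaw":-1,"tx":0,"ty":0,"tz":0.05,"wx":0,"wy":0,"wz":0},{"jaw":-1,"tx":0,"ty":0,"tz":0.05,"wx":0,"wy":0,"wz":0},{"jaw":-1,"tx":0,"ty":0,"tz":0.05,"wx":0,"wy":0,"wz":0},{"jaw":-1,"tx":0,"ty":0,"tz":0.05,"wx":0,"wy":0,"wz":0},{"jaw":-1,"tx":0,"ty":0,"tz":0.05,"wx":0,"wy":0,"wz":0},{"jaw":-1,"tx":0,"ty":0,"tz":0.05,"wx":0,"wy":0,"wz":0}]' --force 60

```text
clock: 11.08
tcp_pos: [0.5785, -0.0703, 0.2567]
orientation: [0.0, 0.707, 0.707, 0.0]
wrist_force: [0.7, 0.5, 0.0]
finger_gap: 0.0326
```

Call:
carry_out --motion '[{"jaw":-1,"tx":0,"ty":0,"tz":0.05,"wx":0,"wy":0,"wz":0},{"jaw":-1,"tx":0,"ty":0,"tz":0.05,"wx":0,"wy":0,"wz":0},{"jaw":-1,"tx":0,"ty":0,"tz":0.05,"wx":0,"wy":0,"wz":0},{"jaw":-1,"tx":0,"ty":0,"tz":0.05,"wx":0,"wy":0,"wz":0},{"jaw":-1,"tx":0,"ty":0,"tz":0.05,"wx":0,"wy":0,"wz":0},{"jaw":-1,"tx":0,"ty":0,"tz":0.05,"wx":0,"wy":0,"wz":0}]' --force 60

```text
clock: 11.82
tcp_pos: [0.5785, -0.0703, 0.2537]
orientation: [0.0, 0.707, 0.707, 0.0]
wrist_force: [-0.5, 0.4, -0.7]
finger_gap: 0.0332
```

```bash
python3 -c "
from h import *
s=get_state();print(s['tcp_pos'],s['clock'],s['wrist_force'],s['ft_torque'])"
```

```text
[ 0.57854141 -0.07034517  0.25370382] 11.825 [-0.51856782  0.40924461 -0.68611232] [ 0.04180858 -0.02898336 -0.03842298]
```

The tenon should be about 12 mm in by now, yet there is no rib force, so I look.

```bash
cat > look.py <<'E'
import sys
from h import *
a=eyes.read_camera("scene");b=eyes.read_camera("side")
a=a[200:260,220:270];b=b[185:245,330:380]
r=lambda x:cv2.resize(x,(400,480),interpolation=cv2.INTER_CUBIC)
g=lambda x:np.clip(x.astype(float)*1.6,0,255).astype(np.uint8)
cv2.imwrite(sys.argv[1],g(np.hstack([r(a),r(b)])))
s=get_state();print(s['tcp_pos'],s['clock'],s['wrist_force'],s['ft_torque'],s['finger_gap'])
E
python3 look.py pics/z4.png
```

```text
[ 0.57854654 -0.07034766  0.25366571] 11.925 [-0.21664169 -0.35155793 -0.77585245] [-0.04259673  0.00505491 -0.02956756] 0.0327761770175853
```

View pics/z4.png

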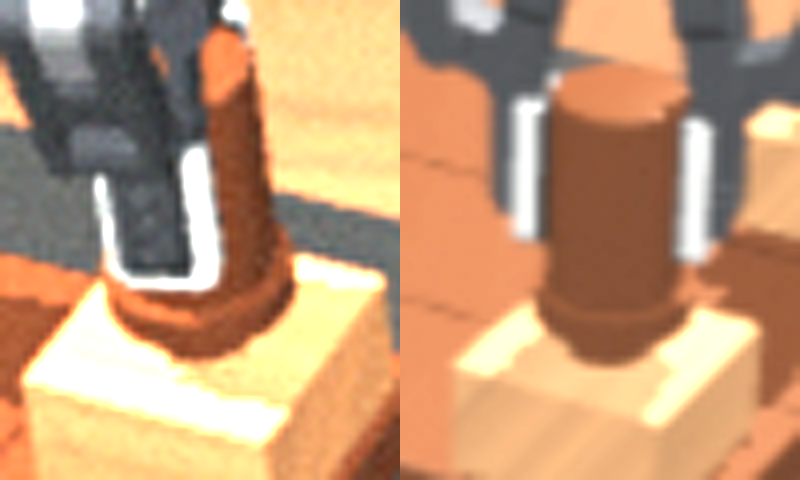

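The collar is nearing the block with no slip in the jaws, so the tenon really is going in. I continue in small steps and watch the force.

Call:
carry_out --motion '[{"jaw":-1,"tx":0,"ty":0,"tz":0.05,"wx":0,"wy":0,"wz":0},{"jaw":-1,"tx":0,"ty":0,"tz":0.05,"wx":0,"wy":0,"wz":0},{"jaw":-1,"tx":0,"ty":0,"tz":0.05,"wx":0,"wy":0,"wz":0},{"jaw":-1,"tx":0,"ty":0,"tz":0.05,"wx":0,"wy":0,"wz":0}]' --force 60

```text
clock: 12.42
tcp_pos: [0.5786, -0.0703, 0.2518]
orientation: [0.0, 0.707, 0.707, 0.0]
wrist_force: [0.4, -0.7, -0.8]
finger_gap: 0.0328
```

Call:
carry_out --motion '[{"jaw":-1,"tx":0,"ty":0,"tz":0.05,"wx":0,"wy":0,"wz":0},{"jaw":-1,"tx":0,"ty":0,"tz":0.05,"wx":0,"wy":0,"wz":0},{"jaw":-1,"tx":0,"ty":0,"tz":0.05,"wx":0,"wy":0,"wz":0},{"jaw":-1,"tx":0,"ty":0,"tz":0.05,"wx":0,"wy":0,"wz":0}]' --force 60

```text
clock: 12.92
tcp_pos: [0.5788, -0.0704, 0.25]
orientation: [0.0, 0.707, 0.707, 0.0]
wrist_force: [2.2, -0.2, 2.0]
finger_gap: 0.0326
```

Ribs are beginning to bear. Carrying on.

Call:
carry_out --motion '[{"jaw":-1,"tx":0,"ty":0,"tz":0.05,"wx":0,"wy":0,"wz":0},{"jaw":-1,"tx":0,"ty":0,"tz":0.05,"wx":0,"wy":0,"wz":0},{"jaw":-1,"tx":0,"ty":0,"tz":0.05,"wx":0,"wy":0,"wz":0},{"jaw":-1,"tx":0,"ty":0,"tz":0.05,"wx":0,"wy":0,"wz":0}]' --force 60

```text
clock: 13.42
tcp_pos: [0.5788, -0.0704, 0.2483]
orientation: [0.001, 0.707, 0.707, 0.0]
wrist_force: [1.4, -0.0, 5.1]
finger_gap: 0.0327
```

```bash
python3 look.py pics/z5.png
```

```text
[ 0.57878627 -0.07043329  0.24808823] 13.525 [ 1.31641434 -0.5859964   4.50456519] [-0.14571589 -0.49755092  0.00629972] 0.03307607340102889
```

View pics/z5.png

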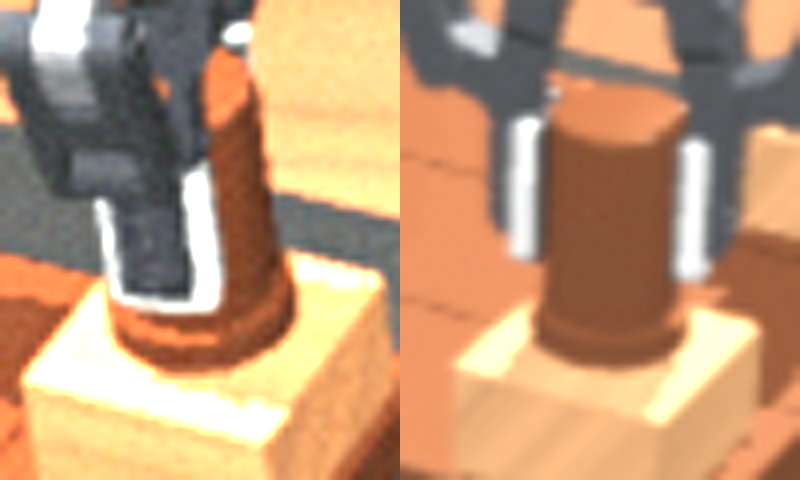

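Call:
carry_out --motion '[{"jaw":-1,"tx":0,"ty":0.02,"tz":0.05,"wx":0,"wy":0,"wz":0},{"jaw":-1,"tx":0,"ty":0,"tz":0.05,"wx":0,"wy":0,"wz":0},{"jaw":-1,"tx":0,"ty":0,"tz":0.05,"wx":0,"wy":0,"wz":0},{"jaw":-1,"tx":0,"ty":0,"tz":0.05,"wx":0,"wy":0,"wz":0}]' --force 60

```text
clock: 14.02
tcp_pos: [0.5788, -0.0704, 0.2457]
orientation: [0.0, 0.707, 0.707, 0.0]
wrist_force: [2.5, -0.5, 4.2]
finger_gap: 0.0331
```

Call:
carry_out --motion '[{"jaw":-1,"tx":0,"ty":0,"tz":0.05,"wx":0,"wy":0,"wz":0},{"jaw":-1,"tx":0,"ty":0,"tz":0.05,"wx":0,"wy":0,"wz":0},{"jaw":-1,"tx":0,"ty":0,"tz":0.05,"wx":0,"wy":0,"wz":0}]' --force 60

```text
clock: 14.4
tcp_pos: [0.5788, -0.0704, 0.2442]
orientation: [0.0, 0.707, 0.707, 0.0]
wrist_force: [2.7, -1.0, 4.6]
finger_gap: 0.0327
```

Call:
carry_out --motion '[{"jaw":-1,"tx":0,"ty":0,"tz":0.03,"wx":0,"wy":0,"wz":0},{"jaw":-1,"tx":0,"ty":0,"tz":0.03,"wx":0,"wy":0,"wz":0},{"jaw":-1,"tx":0,"ty":0,"tz":0,"wx":0,"wy":0,"wz":0}]' --force 60

```text
clock: 14.78
tcp_pos: [0.5788, -0.0704, 0.2438]
orientation: [0.0, 0.707, 0.707, 0.0]
wrist_force: [2.4, -0.8, 4.9]
finger_gap: 0.033
```

```bash
python3 look.py pics/z6.png
```

```text
[ 0.57879834 -0.07037977  0.24378739] 14.875 [ 2.98860597 -0.54051731  5.40568776] [-0.18752861 -0.6254233  -0.03074932] 0.03271446756686961
```

View pics/z6.png

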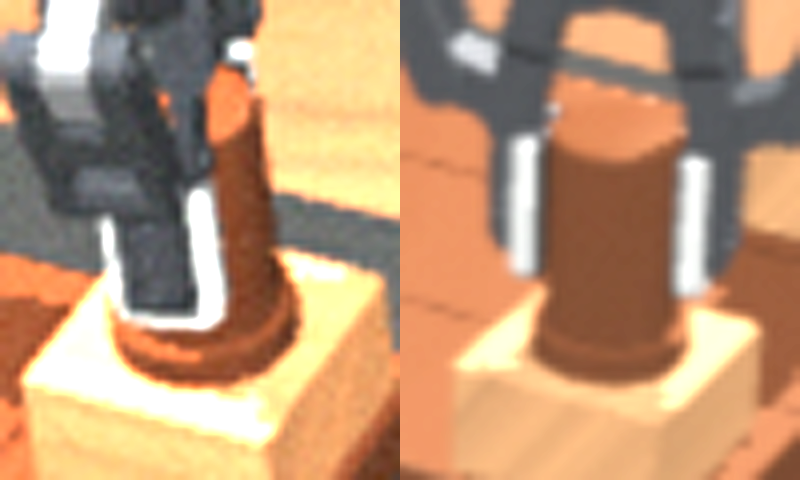

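Call:
carry_out --motion '[{"jaw":-1,"tx":0,"ty":0,"tz":0.03,"wx":0,"wy":0,"wz":0},{"jaw":-1,"tx":0,"ty":0,"tz":0.03,"wx":0,"wy":0,"wz":0},{"jaw":-1,"tx":0,"ty":0,"tz":0,"wx":0,"wy":0,"wz":0}]' --force 60

```text
clock: 15.25
tcp_pos: [0.5787, -0.0704, 0.2438]
orientation: [0.0, 0.707, 0.707, 0.0]
wrist_force: [1.6, -0.8, 8.5]
finger_gap: 0.033
```

Call:
carry_out --motion '[{"jaw":-1,"tx":0,"ty":0,"tz":0.03,"wx":0,"wy":0,"wz":0},{"jaw":-1,"tx":0,"ty":0,"tz":0.03,"wx":0,"wy":0,"wz":0},{"jaw":-1,"tx":0,"ty":0,"tz":0,"wx":0,"wy":0,"wz":0}]' --force 60

```text
clock: 15.62
tcp_pos: [0.5787, -0.0703, 0.2437]
orientation: [0.0, 0.707, 0.707, 0.0]
wrist_force: [-0.2, 0.3, 13.2]
finger_gap: 0.0329
```

The TCP has stopped at 0.2437, exactly the predicted home height, and force rises with each command, so the shoulder is on the block. One more light press to confirm.

Call:
carry_out --motion '[{"jaw":-1,"tx":0,"ty":0,"tz":0.04,"wx":0,"wy":0,"wz":0},{"jaw":-1,"tx":0,"ty":0,"tz":0.04,"wx":0,"wy":0,"wz":0},{"jaw":-1,"tx":0,"ty":0,"tz":0,"wx":0,"wy":0,"wz":0}]' --force 60

```text
clock: 16.0
tcp_pos: [0.5787, -0.0703, 0.2437]
orientation: [0.001, 0.707, 0.707, 0.0]
wrist_force: [-1.7, 0.5, 17.3]
finger_gap: 0.0326
```

It does not move at 17 N, so it is seated. I ease the pressure, open and rise straight up.

Call:
carry_out --motion '[{"jaw":-1,"tx":0,"ty":0,"tz":-0.05,"wx":0,"wy":0,"wz":0},{"jaw":-1,"tx":0,"ty":0,"tz":-0.05,"wx":0,"wy":0,"wz":0},{"jaw":0.6,"tx":0,"ty":0,"tz":0,"wx":0,"wy":0,"wz":0},{"jaw":0.6,"tx":0,"ty":0,"tz":0,"wx":0,"wy":0,"wz":0},{"jaw":0.6,"tx":0,"ty":0,"tz":0,"wx":0,"wy":0,"wz":0},{"jaw":0.6,"tx":0,"ty":0,"tz":0,"wx":0,"wy":0,"wz":0},{"jaw":0.6,"tx":0,"ty":0,"tz":0,"wx":0,"wy":0,"wz":0},{"jaw":0.6,"tx":0,"ty":0,"tz":-1,"wx":0,"wy":0,"wz":0},{"jaw":0.6,"tx":0,"ty":0,"tz":-2,"wx":0,"wy":0,"wz":0},{"jaw":0.6,"tx":0,"ty":0,"tz":-4,"wx":0,"wy":0,"wz":0},{"jaw":0.6,"tx":0,"ty":0,"tz":-4,"wx":0,"wy":0,"wz":0},{"jaw":0.6,"tx":0,"ty":0,"tz":-4,"wx":0,"wy":0,"wz":0},{"jaw":0.6,"tx":0,"ty":0,"tz":0,"wx":0,"wy":0,"wz":0},{"jaw":0.6,"tx":0,"ty":0,"tz":0,"wx":0,"wy":0,"wz":0}]' --force 60

```text
clock: 17.75
tcp_pos: [0.5786, -0.0703, 0.3928]
orientation: [0.0, 0.707, 0.707, 0.0]
wrist_force: [0.9, -0.7, -0.6]
finger_gap: 0.0687
```

```bash
python3 look.py pics/z7.png; python3 - <<'E'
from h import *
a=eyes.read_camera("scene");b=eyes.read_camera("side")
cv2.imwrite('pics/end.png',np.vstack([np.hstack([cv2.resize(a,(400,300)),cv2.resize(b,(400,300))]),np.hstack([cv2.resize(a[170:290,180:340],(400,300)),cv2.resize(b[130:250,280:440],(400,300))])]))
E
```

```text
[ 0.57831346 -0.07023758  0.39151598] 17.85 [-0.26687225 -0.39722986 -0.50491024] [-0.03435793  0.00204806 -0.07608274] 0.06785747965824161
```

View pics/end.png

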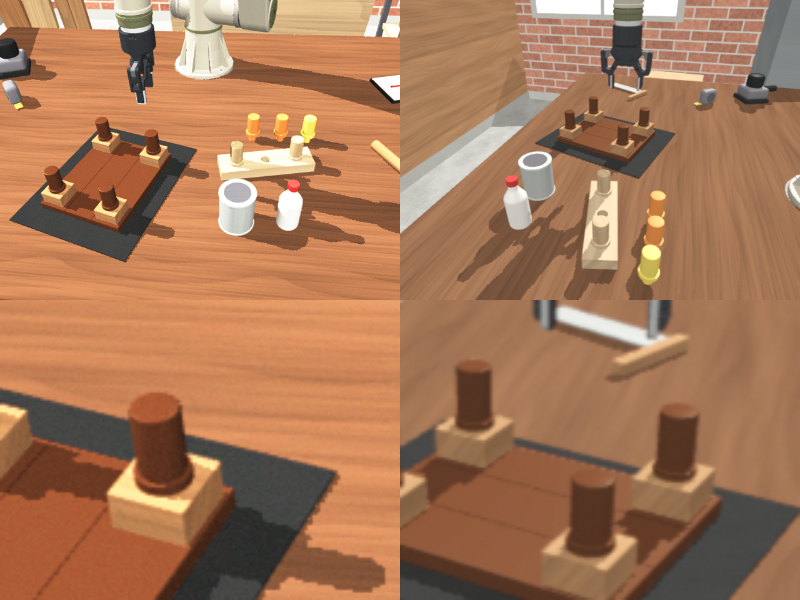

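View pics/z7.png

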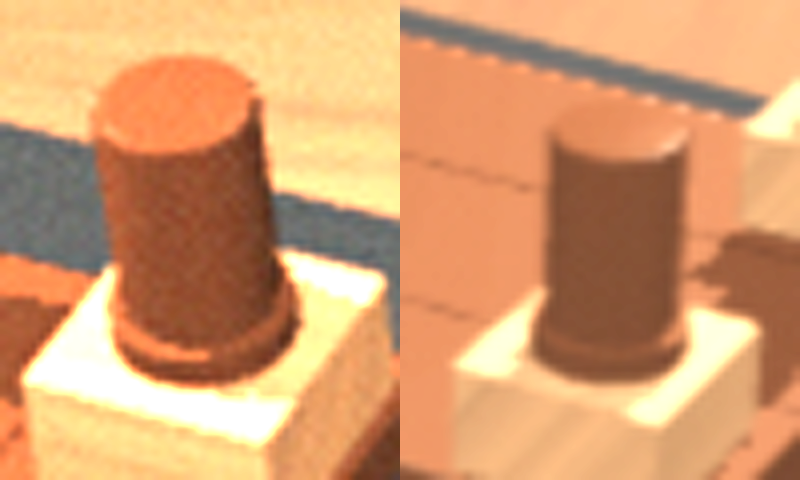

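The foot stands upright on the block, with its collar down flush and the jaws clear. I check its top centre (scene (242.2,213.1), side (357.5,201.4)) against the hole.

```bash
python3 - <<'E'
from h import *
S,D=[eyes.calibration(n) for n in("scene","side")]
t=tri([(S,(242.25,213.1)),(D,(357.5,201.4))]);h=tri([(S,(245.6,241.0)),(D,(356.1,228.1))])
print(t,t[0]-h[0])
E
```

```text
(array([ 0.57827548, -0.06998563,  0.10958013]), [array([-0.3, -0.6]), array([-0.3,  0.5])]) [-0.00065748  0.00076458  0.05888842]
```

The top is 58.9 mm above the hole mouth (60 when seated, within error) and the lean is about 0.017 rad. Handing in.

```bash
python3 -c "
from workcell import env
print(env.hand_in())"
```

```text
the job is handed in; nothing more can be done
None
```

I took the dark foot out of the middle of the rack and fitted it in the empty block. I pressed it in at 4 mm/s or slower once the tenon reached the mouth, then let go, backed off straight up and handed the job in at about 18 s of the 72.

- **Finding the hole:** I compared the tenon tip and the hole in the scene and side views and corrected by about 2.4 mm. The tenon then went in without any searching.
- **Seating:** the TCP stopped at 0.2437 m, the height predicted for a seated shoulder, and did not move at 17 N.
- **After release:** the top stands 58.9 mm above the hole mouth (60 expected, within measuring error) and leans about 0.017 rad (limit 0.06). The pale feet, tin and glue bottle looked undisturbed in the final pictures. I did not measure their positions again.

**Disagreements:**
- The wrist view of the foot in the rack was about 2 mm off the two fixed cameras, within calibration error.
- The measured rib push was about 5 N, at the low end or just under the stated 6 to 16 N, and it began about 15 mm deep instead of at 7 mm.

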